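# Scoop frozen strawberries from the topping station into the blender jug

### The job

Push the black cover of the two-well steel topping station sideways, off the strawberries, until its spring catch clicks at the end of the slide. With the metal scoop lift frozen strawberries out of the well and tip at least three of the four into the blue jug, a last one staying in its well or going in too, then stand the scoop back on the black mat. Do not touch the fruit with the gripper or spill any, and do not shift or tip the jug, the two bottles or the little steel shaker.

Things in the scene. Friction and masses are not known exactly. Their poses are not given: they have to be found in the camera images.
- station: Fixed steel topping station, 227 (x) by 198 (y) mm, 62 high. Origin: underside centre; x runs along the wells, away from the robot. Two open wells, each 215 (x) by 90 (y) mm inside, walls 6, floor 6 mm above the counter: centred at y = +48 (strawberries) and y = -48 mm (limes, decoration). A black catch block projects 33 mm beyond the far wall at y -26 to -56 mm, 75 mm high.
- berry_well (a point): Centre of the strawberry well's floor, axes as the station's; the well's walls rise 56 mm above it, at x = +-107 mm and y = +-45 mm. At its far end the floor slopes up at 45 degrees from x = 87 mm, 20 mm high at the far wall.
- cover (a joint): Slide of the black cover, m: 0 = wholly over the strawberry well, grows as it is pushed towards the station's -y; a spring catch is overcome at about 0.089 (some 10 N) and then holds it at the end stop, 0.096, over the other well. May start a little open.
- cover_tab (a point): Top centre of the cover's white push tab: a ridge 70 mm long (station x), 12 mm thick (y), 30 mm high, standing on the middle of the cover. The cover, 227 by 96 mm, is 6 mm thick with its top 71 mm above the counter, so the tab's top is at 101 mm.
- scoop: Loose aluminium scoop, 0.2 kg. Origin: centre of the bowl's flat underside; x to the open lip, z up. Bowl 92 (x) by 78 (y) mm, 2.5 mm thick; back wall 40 high at x = -46; sides 40 high to x = +10, 24 high to +32; lip at x = +46. Straight black handle, 18 wide (y), 14 thick, 130 mm long, starts at (-46, 0, 26) mm and rises backwards along (-0.423, 0, 0.906), 65 degrees from the bowl's floor.
- scoop_grip (a point): Point on the handle's axis at which to grip it, 35 mm short of its upper end: (-86, 0, 112) mm in the scoop's frame; axes as the scoop's.
- mat: Fixed black bar mat, 190 (x) by 150 (y) mm, 4 mm thick, on which the scoop stands. Origin: underside centre.
- jug: Loose blue ceramic jug, open at the top, rim 120 mm across outside, wall 4 mm, 95 mm high, 0.45 kg. Origin: underside centre.
- jug_in (a point): Centre of the jug's inner floor.
- syrup: Bystander: amber syrup bottle with a black cap, 66 mm across, 200 mm high. Origin: underside centre.
- sauce: Bystander: green squeeze bottle, 60 mm across, 170 mm high. Origin: underside centre.
- shaker: Bystander: small steel shaker, 48 mm across, 65 mm high. Origin: underside centre.
- berry0: Frozen strawberry, red, slippery, 31 mm long, 24 mm thick, 14 g. Origin: its centre; x along its length.
- berry1: Frozen strawberry, red, slippery, 31 mm long, 24 mm thick, 14 g. Origin: its centre; x along its length.
- berry2: Frozen strawberry, red, slippery, 31 mm long, 24 mm thick, 14 g. Origin: its centre; x along its length.
- berry3: Frozen strawberry, red, slippery, 31 mm long, 24 mm thick, 14 g. Origin: its centre; x along its length.
Not all that is in view belongs to the job. Leave any turquoise look-alike of the scoop alone. Several things have the shape of the mat; the one meant has the colours described above.

How it is judged:
By the outcome, as a careful person would: the job done as asked, in the order asked, and still so for the second after the job is handed in, with the robot touching nothing.
It also fails if it takes over 70 s, if anything falls off the work surface, if the arm or the gripper's body presses on something with over 40 N, if the wrist force passes 120 N, or if a joint passes its speed limit or range.

### The arm

A 6-joint arm with a two-finger parallel gripper is mounted at the origin on the work surface. World frame = base frame: x ahead of the robot, y to its left, z up, the work surface at z = 0. Lengths are in m, angles in rad, forces in N, time in s.
With the tool pointing down it reaches from about 0.25 to 0.725 m from the base axis. Payload 4 kg.
Tool frame: the origin (TCP) lies at the very end of the fingers, on their centre line; the grasp point (between the pads) lies 19 mm behind it; z points along the fingers, y is the line along which they close (so a half turn about z gives the same grasp; the last joint's range is limited). The gripper opens to 85 mm and grips with 20 to 120 N. Pads are 22 mm wide; open, the fingers measure 114 mm over their backs; the gripper's body (76 mm by 85 mm) begins 54 mm behind the grasp point. The pads swing forward as they close: fully open they stand 13 mm farther back than shut.
Start: joints at [-1.222, 0.241, 0.005, 1.335, 0, 1.571], TCP at [0.171, -0.47, 0.231] pointing down, gripper open.
Joint ranges: [-2.72, 2.72], [-1.05, 1.87], [-1.09, 1.28], [-1.99, 2.15], [-1.42, 1.44], [-3.14, 3.14]. Speed limits (rad/s): [2.79, 2.79, 3.14, 3.14, 3.14, 3.14].

### API

Orientations are given as a unit quaternion [x, y, z, w].
In Python, from workcell import * gives the robot as it stands. The module is installed in compiled form; this text tells all that it offers.
- The arm moves only by the tool send_rows, never from a script. Its argument "steps" is text: rows parted by semicolons, each of 7 numbers parted by spaces: the opening, from -1 (shut) to 1 (fully open), then the shift along the world's x, y, z in m, then the turn, a rotation vector about the world's x, y, z in rad. A call has exactly 5 rows; each row shifts and turns the commanded pose from where the row before left it; what a row does not reach is not made up. A row lasts 1/12 s, in which the tool goes at most 41.7 mm and 7.16 degrees, less where a joint would pass 70% of its speed; a pose out of reach is approached as far as the arm can. A call is refused whole if a number of a shift passes 0.0417 or a number of a turn 0.125, either way. A call with a gripper value outside its range is refused whole. The fingers move at their own pace and stop on an object; the grip force is fixed at half the most. Time passes only in rows, so rows that do not move let the fingers close, or fill a call up. It gives the time, the measured TCP pose, the force, the opening and the grip force at its end, in the units of the state.
- get_obs(): the state, without advancing time (a new reading comes with each control period).
- camera(name): name is "scene" or "top" or "wrist"; returns a dict with "frame" (384x512x3 uint8, red, green, blue), "range_z" (384x512 float32, m along the optical axis (not along the pixel's ray), 0 where there is no reading), "camera_matrix" (3x3 intrinsics, pixels), "extrinsics" (4x4, takes a point from world to camera coordinates); the wrist camera has in their place "T_tool_cam" (4x4, takes a point from camera to tool coordinates, whose origin is the TCP and whose axes are the flange's). Camera axes: x right, y down, z forward; pixel columns grow to the right and rows downward; lengths in m; the calibration is good to about 2 mm. A picture is of the moment at which its call begins: read the wrist's pose just before it.
- job_done(): hands the job in; it is judged then, once.
The state is a dict: "clock": time; "joint_pos": joint angles; "joint_vel": joint speeds; "tau": joint torques, N m; "eef_pos": TCP position; "tool_rot": TCP orientation; "ft_force": force on the tool from outside, world axes, zero at the start; "ft_torque": the same for the moment, N m; "grip_width": finger opening in m; "grasp_force": force on a finger pad.
Only numpy, scipy, OpenCV 4.12 (cv2) and the standard library are available. Lean on these libraries where they do the work, as an engineer would, in place of code of your own. Each camera call takes 0.05 s, during which the arm holds its last target. There are 200 camera calls.

## Working session

There is one attempt and no reset: what is moved stays moved. The work goes in short steps, Python scripts to look and compute and a tool call to move; the robot and the scene stay as the last step left them, time stands still between calls to the robot, and variables do not carry over. Pictures are saved under pics/ and viewed, at most 10 in all, crops included, and the job is handed in when it is done.

Besides the shell and the picture viewer there is one more tool, called after "Request:" as name(argument=value, ...) on one line, values as JSON. send_rows: Moves the arm, as the interface text tells. Its arguments: {"type":"object","properties":{"steps":{"type":"string"}},"required":["steps"]}

```bash
mkdir -p pics; python3 - <<'E'
from workcell import *
import cv2,numpy as np
o=get_obs();print(o)
for n in("scene","top"):
    c=camera(n);np.savez(f'{n}0.npz',**c)
    cv2.imwrite(f'pics/{n}0.png',c['frame'][...,::-1]);print(n,c['camera_matrix'],c['extrinsics'])
a=cv2.imread('pics/scene0.png');b=cv2.imread('pics/top0.png')
cv2.imwrite('pics/both.png',np.vstack([a,b])[:, :]) 
E
```

```text
{'clock': 0.0, 'joint_pos': array([-1.22200405e+00,  2.41409751e-01,  3.71928947e-03,  1.33518747e+00,
        3.14500104e-06,  1.57080144e+00]), 'joint_vel': array([ 0.00159217, -0.00177148,  0.00025304, -0.00044905, -0.0004416 ,
        0.00151752]), 'tau': array([ 1.42730561e-03, -3.72318292e+01,  2.52407724e+01,  1.69290294e-02,
        3.04892601e-04, -6.21494920e-06]), 'eef_pos': array([ 0.1706672 , -0.46930092,  0.23041268]), 'tool_rot': array([ 9.84831407e-01,  1.73510854e-01, -1.79047616e-04, -1.02528968e-03]), 'ft_force': array([0.56415792, 0.67751372, 0.02940024]), 'ft_torque': array([-0.01015758,  0.0097693 ,  0.04077491]), 'grasp_force': 0.0, 'grip_width': 0.08523730578456337}
scene [[401.62973856   0.         256.53983289]
 [  0.         401.62973856 188.20619053]
 [  0.           0.           1.        ]] [[-0.72078109  0.69311118 -0.00845669  0.23928872]
 [ 0.39512752  0.40081649 -0.82657147 -0.18359616]
 [-0.56951634 -0.59911855 -0.56276824  1.71164963]
 [ 0.          0.          0.          1.        ]]
top [[457.56716354   0.         250.68358611]
 [  0.         457.56716354 196.47178591]
 [  0.           0.           1.        ]] [[ 0.00380159 -0.99992762 -0.01141512  0.18408819]
 [-0.98382323 -0.00169538 -0.17913396  0.49598151]
 [ 0.17910164  0.01191146 -0.98375847  1.43055968]
 [ 0.          0.          0.          1.        ]]
```

View pics/scene0.png

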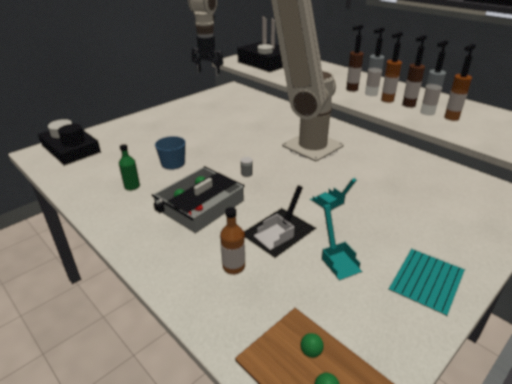

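View pics/top0.png

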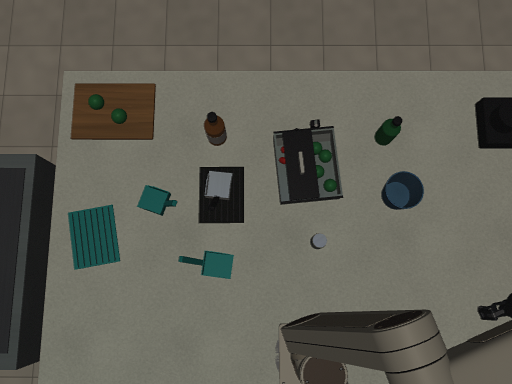

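Scene/top show the mat and scoop at top pixel (220,195), the station at (308,165) with the cover already part open, jug (403,190), shaker (319,241), syrup (215,128) and sauce (388,130). Next I measure them.

```bash
cat > h.py <<'E'
import numpy as np,cv2
def cloud(c,M=None):
    """world points HxWx3; M = world<-camera"""
    K=c['camera_matrix'];z=c['range_z'].astype(float)
    if M is None: M=np.linalg.inv(c['extrinsics'])
    v,u=np.mgrid[:z.shape[0],:z.shape[1]]
    P=np.stack([(u-K[0,2])/K[0,0]*z,(v-K[1,2])/K[1,1]*z,z],-1)@M[:3,:3].T+M[:3,3]
    P[z<=0]=np.nan
    return P
def ortho(cs,x0,x1,y0,y1,s=0.001,img=True):
    """top-down: up=+x, left=+y ; highest wins"""
    H,W=int((x1-x0)/s),int((y1-y0)/s);h=np.full((H,W),np.nan);im=np.zeros((H,W,3),np.uint8)
    for P,f in cs:
        r=((x1-P[...,0])/s);q=((y1-P[...,1])/s)
        ok=np.isfinite(r)&(r>=0)&(r<H)&(q>=0)&(q<W)
        z=P[...,2][ok];o=np.argsort(z);rr=r[ok].astype(int)[o];qq=q[ok].astype(int)[o]
        h[rr,qq]=z[o];im[rr,qq]=f[ok][o]
    return h,im
E
python3 - <<'E'
from h import *
for n in("top","scene"):
    c=dict(np.load(n+'0.npz'));P=cloud(c);f=c['frame'].astype(int)
    R=P.reshape(-1,3);F=f.reshape(-1,3)
    sel=(R[:,0]>.2)&(R[:,0]<.85)&(abs(R[:,1])<.5)
    print(n,'table z',np.nanmedian(R[sel&(F.min(1)>110),2]))
    hsv=cv2.cvtColor(c['frame'],cv2.COLOR_RGB2HSV).reshape(-1,3).astype(int)
    masks={'blue':(hsv[:,0]>98)&(hsv[:,0]<120)&(hsv[:,1]>90),'red':((hsv[:,0]<6)|(hsv[:,0]>174))&(hsv[:,1]>150),
     'tall':(R[:,2]>.12),'hi':(R[:,2]>.045)&(R[:,2]<.12)}
    for k,m in masks.items():
        m2=(m&sel).reshape(384,512).astype(np.uint8)
        nn,L,st,_=cv2.connectedComponentsWithStats(m2)
        for i in range(1,nn):
            if st[i,4]>8:
                q=P[L==i];print(k,st[i],np.round(np.nanpercentile(q,[1,50,99],0),3).tolist())
# ortho crop of top picture, enlarged
c=dict(np.load('top0.npz'))['frame'][...,::-1]
d=dict(np.load('scene0.npz'))['frame'][...,::-1]
a=cv2.resize(c[100:260,185:435],None,fx=3.2,fy=3.2,interpolation=cv2.INTER_CUBIC)[:300]
b=cv2.resize(c[100:260,190:350],None,fx=3.6,fy=3.6,interpolation=cv2.INTER_CUBIC)
cv2.imwrite('pics/crop1.png',b)
E
```

```text
top table z 0.0039585175178404874
blue [ 382  172   41   37 1174] [[0.454, -0.348, -0.002], [0.519, -0.311, 0.032], [0.565, -0.236, 0.098]]
red [281 147   4   6  17] [[0.637, 0.078, 0.023], [0.657, 0.082, 0.029], [0.667, 0.085, 0.071]]
red [279 157   7   7  36] [[0.603, 0.075, 0.016], [0.623, 0.082, 0.026], [0.634, 0.092, 0.067]]
tall [204 112  20  24 346] [[0.681, 0.272, 0.12], [0.701, 0.3, 0.143], [0.733, 0.332, 0.204]]
tall [386 116  16  17 166] [[0.69, -0.277, 0.12], [0.705, -0.255, 0.146], [0.725, -0.239, 0.174]]
tall [170 200   7   7  40] [[0.45, 0.409, 0.121], [0.458, 0.418, 0.141], [0.469, 0.43, 0.15]]
tall [208 203   8   8  46] [[0.436, 0.293, 0.12], [0.445, 0.303, 0.144], [0.461, 0.312, 0.151]]
tall [178 256  10   7  55] [[0.282, 0.374, 0.12], [0.291, 0.385, 0.141], [0.299, 0.398, 0.15]]
hi [377 119  24  23 267] [[0.679, -0.287, 0.046], [0.693, -0.245, 0.102], [0.733, -0.23, 0.12]]
hi [ 273  120   70   84 2929] [[0.478, -0.1, 0.047], [0.597, 0.02, 0.069], [0.738, 0.107, 0.101]]
hi [205 124  21  18 155] [[0.678, 0.27, 0.047], [0.684, 0.293, 0.086], [0.712, 0.331, 0.119]]
hi 
[... 1548 characters left out ...]
.072], [0.57, -0.235, 0.094]]
hi [118 157  21  24 353] [[0.685, -0.271, 0.047], [0.723, -0.239, 0.086], [0.742, -0.228, 0.12]]
hi [240 157  13  10 106] [[0.336, -0.05, 0.046], [0.363, -0.024, 0.061], [0.381, -0.006, 0.065]]
hi [ 151  166   94   56 2144] [[0.483, -0.1, 0.045], [0.624, 0.032, 0.067], [0.749, 0.11, 0.098]]
hi [337 184  17  16  98] [[0.286, 0.343, 0.047], [0.297, 0.367, 0.084], [0.302, 0.389, 0.119]]
hi [284 195  16  26 174] [[0.454, 0.291, 0.046], [0.476, 0.304, 0.083], [0.496, 0.312, 0.119]]
hi [324 214  12  29 204] [[0.459, 0.422, 0.047], [0.472, 0.443, 0.084], [0.483, 0.463, 0.119]]
hi [220 234  25  30 526] [[0.691, 0.288, 0.046], [0.733, 0.327, 0.085], [0.746, 0.337, 0.12]]
```

View pics/crop1.png

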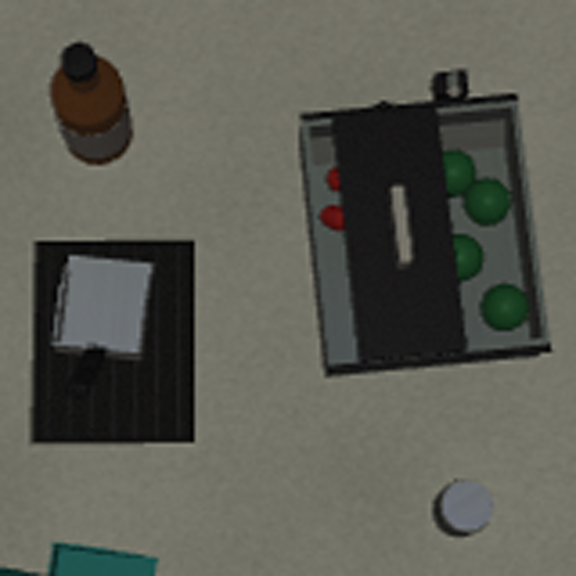

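Request:
send_rows(steps="-1 0.014 0.031 0.0075 0 0 -0.0125;-1 0.014 0.031 0.0075 0 0 -0.0125;-1 0.014 0.031 0.0075 0 0 -0.0125;-1 0.014 0.031 0.0075 0 0 -0.0125;-1 0.014 0.031 0.0075 0 0 -0.0125")

```text
clock: 0.52
eef_pos: [0.2409, -0.3132, 0.2686]
tool_rot: [0.99, 0.142, -0.0, -0.0]
ft_force: [1.4, 0.0, 0.2]
grip_width: 0.0259
grasp_force: 0.0
```

Request:
send_rows(steps="-1 0.014 0.031 0.0075 0 0 -0.0125;-1 0.014 0.031 0.0075 0 0 -0.0125;-1 0.014 0.031 0.0075 0 0 -0.0125;-1 0.014 0.031 0.0075 0 0 -0.0125;-1 0.014 0.031 0.0075 0 0 -0.0125")

```text
clock: 0.93
eef_pos: [0.3109, -0.1582, 0.3065]
tool_rot: [0.994, 0.111, -0.0, -0.0]
ft_force: [1.4, -0.8, -0.0]
grip_width: -0.0002
grasp_force: 0.0
```

Request:
send_rows(steps="-1 0.014 0.031 0.0075 0 0 -0.0125;-1 0.014 0.031 0.0075 0 0 -0.0125;-1 0.014 0.031 0.0075 0 0 -0.0125;-1 0.014 0.031 0.0075 0 0 -0.0125;-1 0.014 0.031 0.0075 0 0 -0.0125")

```text
clock: 1.35
eef_pos: [0.3809, -0.0032, 0.344]
tool_rot: [0.997, 0.08, -0.0, 0.0]
ft_force: [0.8, -0.8, 0.6]
grip_width: 0.0003
grasp_force: 0.0
```

Request:
send_rows(steps="-1 0.014 0.025 0.0075 0 0 -0.0125;-1 0.014 0.025 0.0075 0 0 -0.0125;-1 0.014 0.02 0.0075 0 0 -0.0125;-1 0.01 0.01 0.0075 0 0 -0.0125;-1 0 0 0 0 0 0")

```text
clock: 1.77
eef_pos: [0.4367, 0.0612, 0.3739]
tool_rot: [0.998, 0.066, 0.0, -0.006]
ft_force: [-0.5, -0.2, 0.5]
grip_width: -0.0001
grasp_force: 0.0
```

```bash
cat >> h.py <<'E'
from scipy.spatial.transform import Rotation as Ro
def wrist(tag):
    from workcell import get_obs,camera
    o=get_obs();c=camera('wrist')
    T=np.eye(4);T[:3,:3]=Ro.from_quat(o['tool_rot']).as_matrix();T[:3,3]=o['eef_pos']
    M=T@c['T_tool_cam'];np.savez(tag+'.npz',M=M,**c);return o,c,M
def grab(tag):
    d=dict(np.load(tag+'.npz'));return d,(d['M'] if 'M' in d else None)
E
python3 - <<'E'
from h import *
o,c,M=wrist('w1');print(o,c['T_tool_cam'],c['camera_matrix'])
cv2.imwrite('pics/w1.png',c['frame'][...,::-1])
P=cloud(c,M);print(P[0,0],P[0,-1],P[-1,0],P[-1,-1],np.nanmedian(P[...,2]))
E
```

```text
{'clock': 1.7667, 'joint_pos': array([0.1308761 , 0.10570889, 0.20697131, 1.67121301, 0.01224834,
       3.14060222]), 'joint_vel': array([-0.02386897, -0.03484408, -0.07413298,  0.00236617, -0.01055249,
        0.00132365]), 'tau': array([ 4.43972116e-01, -3.06136250e+01,  2.57255852e+01,  2.59874091e-01,
        1.19318138e-01, -7.22780940e-03]), 'eef_pos': array([0.43672153, 0.06123434, 0.37389475]), 'tool_rot': array([ 9.97808218e-01,  6.58868513e-02,  2.45267213e-05, -6.13866579e-03]), 'ft_force': array([-0.53783548, -0.2199455 ,  0.50974917]), 'ft_torque': array([-0.0101344 ,  0.01667052, -0.03394523]), 'grasp_force': 0.0, 'grip_width': -0.0001273186162071451} [[ 1.04902805e-03 -9.64957725e-01 -2.62403292e-01  6.63464914e-02]
 [ 9.99999336e-01  8.87206308e-04  7.35169043e-04  2.20643840e-03]
 [-4.76601191e-04 -2.62403890e-01  9.64958015e-01 -1.41887413e-01]
 [ 0.00000000e+00  0.00000000e+00  0.00000000e+00  1.00000000e+00]] [[294.65888824   0.         254.3833511 ]
 [  0.         294.65888824 192.42899562]
 [  0.           0.           1.        ]]
[ 0.61754155  0.48807026 -0.00188516] [ 0.68786418 -0.24320227  0.07332337] [0.44205717 0.11179743 0.46769267] [0.45576656 0.00610992 0.46606188] 0.0005189713694511155
```

View pics/w1.png

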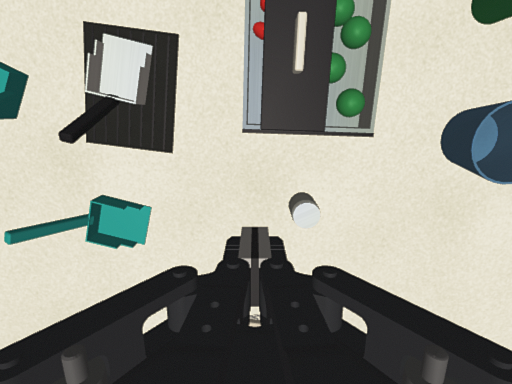

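The wrist view shows the tab at (300,42), the mat (130,87) with scoop handle end (70,133), the bowl (118,68), shaker (304,208) and jug rim (490,140).

```bash
cat > m.py <<'E'
from h import *
import sys
def line(q):
    m=q.mean(0);u,s,v=np.linalg.svd(q-m);return m,v[0],s/np.sqrt(len(q))
for tag in sys.argv[1:]:
    c,M=grab(tag);P=cloud(c,M);f=c['frame'].astype(int);g=f.max(-1)
    X,Y,Z=P[...,0],P[...,1],P[...,2]
    hsv=cv2.cvtColor(c['frame'],cv2.COLOR_RGB2HSV).astype(int)
    print('==',tag)
    box=lambda x0,x1,y0,y1,z0,z1:(X>x0)&(X<x1)&(Y>y0)&(Y<y1)&(Z>z0)&(Z<z1)
    m=box(.2,.7,-.1,.25,-.02,.02);print('table z',np.median(Z[m]))
    m=box(.5,.75,-.12,.12,.09,.12)&(g>120)
    if m.sum()>5:print('tab',m.sum(),np.percentile(P[m],[3,50,97],0).round(4).tolist(),cv2.minAreaRect((P[m][:,:2]*1000).astype(np.float32)))
    m=box(.46,.76,-.12,.13,.064,.082)&(g<90)
    if m.sum()>5:print('cover',m.sum(),np.median(Z[m]),cv2.minAreaRect((P[m][:,:2]*1000).astype(np.float32)))
    m=box(.46,.8,-.13,.14,.05,.09)
    if m.sum()>5:print('station top',m.sum(),cv2.minAreaRect((P[m][:,:2]*1000).astype(np.float32)))
    m=box(.38,.52,.25,.36,.06,.17)&(g<90)
    if m.sum()>5:
        a,d,s=line(P[m]);d=d*np.sign(d[2]);print('handle',m.sum(),a.round(4),d.round(3),s,'yaw',np.degrees(np.arctan2(-d[1],-d[0])),'maxz',np.percentile(Z[m],99), 'at z.116',(a+d*(.116-a[2])/d[2]).round(4))
    m=box(.45,.65,.2,.38,.012,.06)&(g>110)
    if m.sum()>5:print('bowl',m.sum(),cv2.minAreaRect((P[m][:,:2]*1000).astype(np.float32)),np.percentile(Z[m],[2,98]))
    m=box(.3,.6,.15,.42,-.01,.012)&(g<75)
    if m.sum()>5:print('mat',m.sum(),np.median(Z[m]),cv2.minAreaRect((P[m][:,:2]*1000).astype(np.float32)))
    m=box(.3,.42,-.09,.03,.055,.08)
    if m.sum()>5:print('shaker',cv2.minEnclosingCircle((P[m][:,:2]*1000).astype(np.float32)),Z[m].max())
    m=box(.4,.62,-.4,-.2,.085,.11)
    if m.sum()>5:
        q=P[m][:,:2];A=np.c_[2*q,np.ones(len(q))];s=np.linalg.lstsq(A,(q**2).sum(1),rcond=None)[0];print('jug',m.sum(),s[:2],np.sqrt(s[2]+s[:2]@s[:2]),np.percentile(Z[m],98))
    r=((hsv[...,0]<6)|(hsv[...,0]>174))&(hsv[...,1]>150)&(hsv[...,2]>80)&box(.45,.75,-.05,.14,-.01,.06)
    n,L,st,_=cv2.connectedComponentsWithStats(r.astype(np.uint8))
    for i in range(1,n):
        if st[i,4]>15:print('red',st[i],P[L==i].mean(0).round(3),np.percentile(P[L==i],[2,98],0).round(3).tolist())
E
python3 m.py w1 top0 scene0
```

```text
== w1
table z -0.0004469165329078484
tab 546 [[0.5654, 0.0171, 0.097], [0.5984, 0.0244, 0.1], [0.6288, 0.0314, 0.1018]] ((597.3260498046875, 24.020843505859375), (68.08988952636719, 11.818090438842773), 6.081500053405762)
cover 8279 0.07028955864154385 ((570.1322631835938, -5.0250244140625), (175.99407958984375, 186.1787567138672), 5.781423568725586)
station top 10622 ((573.2244873046875, -3.29827880859375), (185.40322875976562, 199.0023956298828), 5.860450267791748)
handle 904 [0.4606 0.2944 0.112 ] [-0.434  0.057  0.899] [0.0298783  0.00562246 0.00296731] yaw -7.5466977120305705 maxz 0.14916800308188954 at z.116 [0.4587 0.2946 0.116 ]
bowl 346 ((533.0659790039062, 290.85028076171875), (79.33132934570312, 79.15873718261719), 84.07715606689453) [0.01939057 0.04475014]
mat 6185 0.003313632385697818 ((450.5196533203125, 280.69677734375), (300.05615234375, 149.6225128173828), 0.5502647757530212)
shaker ((354.323974609375, -33.31223678588867), 22.438568115234375) 0.06661016008836834
jug 615 [ 0.51008777 -0.29454047] 0.056904784040933194 0.0958086772710268
red [260   0   5  11  42] [0.656
[... 1593 characters left out ...]
23535156)
handle 160 [0.4684 0.3041 0.1028] [-0.431  0.05   0.901] [0.02845439 0.00485237 0.00257142] yaw -6.668989394683789 maxz 0.14555057300321073 at z.116 [0.4621 0.3048 0.116 ]
bowl 77 ((535.663818359375, 293.9071044921875), (79.25180053710938, 80.2853012084961), 82.86520385742188) [0.01226964 0.04343106]
mat 763 0.0013745499884977308 ((450.2281494140625, 284.04022216796875), (298.9262390136719, 145.5815887451172), 0.29369163513183594)
shaker ((354.2742004394531, -28.054412841796875), 25.55187225341797) 0.06614182430850513
jug 142 [ 0.51287657 -0.29248172] 0.057102240389474625 0.09436289795766768
red [196 205   6   5  18] [0.631 0.039 0.021] [[0.621, 0.034, 0.016], [0.64, 0.046, 0.028]]
```

Request:
send_rows(steps="-1 0.03 -0.001 -0.02 0 0 0;-1 0.03 -0.001 -0.03 0 0 0;-1 0.03 -0.001 -0.035 0 0 0;-1 0.03 -0.001 -0.035 0 0 0;-1 0.03 -0.001 -0.035 0 0 0")

```text
clock: 2.23
eef_pos: [0.5756, 0.0544, 0.2278]
tool_rot: [0.998, 0.064, -0.001, -0.006]
ft_force: [0.4, 0.1, -0.7]
grip_width: -0.0001
grasp_force: 0.0
```

Request:
send_rows(steps="-1 0.005 -0.001 -0.035 0 0 0;-1 0 0 -0.035 0 0 0;-1 0 0 -0.03 0 0 0;-1 0 0 -0.02 0 0 0;-1 0 0 -0.015 0 0 0")

```text
clock: 2.65
eef_pos: [0.5774, 0.0532, 0.0909]
tool_rot: [0.998, 0.064, -0.004, -0.006]
ft_force: [-0.7, -0.3, -0.7]
grip_width: 0.0001
grasp_force: 0.0
```

Request:
send_rows(steps="-1 0.018 0 -0.008 0 0 0;-1 0.001 -0.01 0 0 0 0;-1 0.001 -0.015 0 0 0 0;-1 0.001 -0.015 0 0 0 0;-1 0.001 -0.015 0 0 0 0")

```text
clock: 3.07
eef_pos: [0.6021, -0.0021, 0.0871]
tool_rot: [0.998, 0.065, -0.0, -0.006]
ft_force: [0.8, 3.0, -1.8]
grip_width: -0.0
grasp_force: 1.5
```

Request:
send_rows(steps="-1 0.001 -0.01 0 0 0 0;-1 0.001 -0.005 0 0 0 0;-1 0 -0.004 0 0 0 0;-1 0 -0.003 0 0 0 0;-1 0 0 0 0 0 0")

```text
clock: 3.48
eef_pos: [0.6044, -0.0232, 0.0874]
tool_rot: [0.998, 0.065, -0.0, -0.006]
ft_force: [-0.2, 0.3, -0.8]
grip_width: 0.0001
grasp_force: 0.0
```

```bash
python3 - <<'E'
from h import *
from workcell import *
o=get_obs();print(o['eef_pos'],o['ft_force'],o['joint_pos'])
for n in('top','scene'):np.savez(n+'1.npz',**camera(n))
E
python3 m.py scene1 top1|grep -E '==|tab|red|cover'
```

```text
[ 0.60435424 -0.02315966  0.08739762] [-0.20717557  0.30360206 -0.77177559] [-0.04450773  0.53984226  0.06573514  1.09829811  0.01236547  2.96735619]
== scene1
table z -0.0024225360638236992
tab 22 [[0.6145, -0.0465, 0.092], [0.6257, -0.0418, 0.0972], [0.639, -0.0372, 0.1007]] ((625.7645263671875, -41.80390930175781), (27.209693908691406, 9.572330474853516), 3.0986366271972656)
cover 888 0.06829719579617116 ((620.0641479492188, -38.140869140625), (255.6256866455078, 113.11017608642578), 11.880961418151855)
red [195 204   7   6  33] [0.631 0.034 0.022] [[0.611, 0.008, 0.009], [0.641, 0.044, 0.029]]
== top1
table z 0.00015768110960800996
cover 702 0.06943184505405475 ((610.13623046875, 32.81459426879883), (267.2555236816406, 141.68157958984375), 4.053523540496826)
red [294 142   5   7  29] [0.673 0.034 0.026] [[0.664, 0.028, 0.019], [0.686, 0.042, 0.032]]
red [281 147   8   5  30] [0.661 0.073 0.026] [[0.653, 0.062, 0.019], [0.668, 0.084, 0.032]]
red [294 156   7   7  30] [0.626 0.032 0.027] [[0.615, 0.022, 0.019], [0.636, 0.041, 0.032]]
red [279 158   8   5  30] [0.623 0.079 0.025] [[0.615, 0.069, 0.019], [0.631, 0.09, 0.032]]
```

Request:
send_rows(steps="-1 0 -0.003 0 0 0 0;-1 0 -0.002 0 0 0 0;-1 0 -0.001 0 0 0 0;-1 0 0 0 0 0 0;-1 0 0 0 0 0 0")

```text
clock: 4.0
eef_pos: [0.605, -0.0258, 0.0874]
tool_rot: [0.998, 0.066, 0.001, -0.009]
ft_force: [-0.6, 10.1, 2.4]
grip_width: -0.0
grasp_force: 5.3
```

Request:
send_rows(steps="-1 0 -0.002 0 0 0 0;-1 0 -0.002 0 0 0 0;-1 0 0 0 0 0 0;-1 0 0 0 0 0 0;-1 0 0 0 0 0 0")

```text
clock: 4.42
eef_pos: [0.605, -0.026, 0.0875]
tool_rot: [0.998, 0.067, 0.001, -0.013]
ft_force: [-0.7, 19.4, 2.9]
grip_width: -0.0002
grasp_force: 9.6
```

Request:
send_rows(steps="-1 0 0.015 0 0 0 0;-1 0 0.005 0.04 0 0 0;-1 0 0 0.04 0 0 0.12;-1 0 0 0.04 0 0 0.12;-1 0 0 0.04 0 0 0.12")

```text
clock: 4.83
eef_pos: [0.6043, -0.0137, 0.2485]
tool_rot: [0.97, 0.245, -0.002, -0.005]
ft_force: [1.7, -0.2, 0.5]
grip_width: -0.0003
grasp_force: 0.0
```

Request:
send_rows(steps="-1 -0.015 0.025 0.02 0 0 0.12;-1 -0.015 0.025 0.02 0 0 0.12;-1 -0.015 0.025 0.02 0 0 0.12;-1 -0.015 0.025 0.02 0 0 0.12;-1 -0.015 0.025 0.02 0 0 0.12")

```text
clock: 5.25
eef_pos: [0.5291, 0.112, 0.3479]
tool_rot: [0.854, 0.52, -0.003, -0.004]
ft_force: [0.4, -0.5, -0.0]
grip_width: -0.0003
grasp_force: 0.0
```

Request:
send_rows(steps="1 -0.015 0.02 0 0 0 0.12;1 -0.015 0.02 0 0 0 0.12;1 -0.015 0.02 0 0 0 0.12;1 -0.015 0.01 0 0 0 0.12;1 0 0 0 0 0 0")

```text
clock: 5.67
eef_pos: [0.4678, 0.1833, 0.3474]
tool_rot: [0.705, 0.709, -0.004, -0.004]
ft_force: [-0.3, -0.6, 0.9]
grip_width: 0.0606
grasp_force: 0.0
```

```bash
python3 - <<'E'
from h import *
o,c,M=wrist('w2');print(o['eef_pos'],o['joint_pos'],o['tool_rot'])
cv2.imwrite('pics/w2.png',c['frame'][...,::-1])
E
python3 m.py w2
```

```text
[0.4678385  0.18330683 0.34743246] [0.3711788  0.23865324 0.30078956 1.64353608 0.00372997 1.93720865] [ 0.70541544  0.70877181 -0.00409356 -0.0038508 ]
== w2
table z -0.00041001956240088733
tab 19 [[0.5708, -0.0538, 0.0978], [0.5723, -0.048, 0.0995], [0.575, -0.045, 0.1013]] ((572.0720825195312, -49.53076934814453), (9.840840339660645, 4.266750335693359), 76.1605224609375)
cover 2819 0.07033258804140075 ((598.7996826171875, 0.20618438720703125), (239.5435333251953, 189.47122192382812), 4.185960292816162)
station top 5532 ((600.29541015625, 2.4564437866210938), (239.5472869873047, 194.73008728027344), 5.775174617767334)
handle 808 [0.4594 0.2973 0.118 ] [-0.46   0.057  0.886] [0.0306435  0.00536843 0.00300466] yaw -7.065493967371169 maxz 0.1492579532248314 at z.116 [0.4604 0.2972 0.116 ]
bowl 382 ((533.6121826171875, 290.94696044921875), (78.13613891601562, 78.62606048583984), 84.26504516601562) [0.01698871 0.04476697]
mat 7464 0.003338226693442359 ((456.5949401855469, 281.982421875), (287.60009765625, 147.688232421875), 0.40276822447776794)
shaker ((360.9906005859375, -34.622772216796875), 21.88019371032715) 0.06653131885485031
red [364 215  14  14 156] [0.659 0.074 0.025] [[0.65, 0.06, 0.019], [0.668, 0.083, 0.03]]
red [341 216  14  10 106] [0.621 0.075 0.026] [[0.612, 0.066, 0.02], [0.631, 0.082, 0.03]]
red [341 236  14  14  97] [0.626 0.036 0.024] [[0.616, 0.023, 0.018], [0.637, 0.043, 0.03]]
red [367 236  17  13 165] [0.671 0.034 0.024] [[0.661, 0.025, 0.017], [0.686, 0.042, 0.029]]
```

View pics/w2.png

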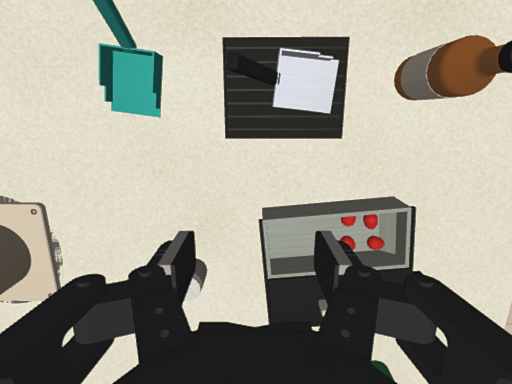

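The picture shows the cover fully across, four berries at (341–367, 215–236), and the scoop with its handle end at (235,65) and bowl at (305,80). Now I turn and tilt the gripper behind the handle.

Request:
send_rows(steps="1 -0.005 0.01 -0.008 0 0 0.12;1 -0.005 0.01 -0.008 0 0 0.12;1 -0.005 0.01 -0.008 0 0 0.12;1 -0.005 0.01 -0.008 0 0 0.12;1 -0.005 0.01 -0.008 0 0 0.12")

```text
clock: 6.13
eef_pos: [0.4458, 0.2314, 0.3061]
tool_rot: [0.466, 0.885, -0.006, -0.002]
ft_force: [-0.1, 0.1, 0.1]
grip_width: 0.0855
grasp_force: 0.0
```

Request:
send_rows(steps="1 -0.005 0.01 -0.008 0 0 0.12;1 -0.005 0.01 -0.008 0 0 0.12;1 -0.005 0.01 -0.008 0 0 0.12;1 -0.005 0.01 -0.008 0 0 0.12;1 -0.005 0.01 -0.008 0 0 0.12")

```text
clock: 6.55
eef_pos: [0.4209, 0.2816, 0.2661]
tool_rot: [0.184, 0.983, -0.006, -0.0]
ft_force: [-0.2, 0.6, -0.0]
grip_width: 0.0855
grasp_force: 0.0
```

Request:
send_rows(steps="1 -0.005 0.01 -0.008 0 0 0.12;1 -0.005 0.01 -0.008 0 0 0.12;1 0 0 -0.01 -0.015 -0.12 0;1 0 0 -0.01 -0.015 -0.12 0;1 0 0 -0.01 -0.015 -0.12 0")

```text
clock: 6.97
eef_pos: [0.4121, 0.3018, 0.2211]
tool_rot: [0.069, 0.98, -0.016, 0.184]
ft_force: [-0.2, 1.1, -0.3]
grip_width: 0.0854
grasp_force: 0.0
```

Request:
send_rows(steps="1 0 0 -0.01 -0.015 -0.12 0;1 0 0 -0.01 -0.015 -0.12 0;1 0 0 0 0 0 0;1 0 0 0 0 0 0;1 0 0 0 0 0 0")

```text
clock: 7.38
eef_pos: [0.4116, 0.3034, 0.2026]
tool_rot: [0.066, 0.952, -0.022, 0.297]
ft_force: [0.0, -0.1, 0.8]
grip_width: 0.0854
grasp_force: 0.0
```

```bash
python3 - <<'E'
from h import *
from workcell import *
o=get_obs();R=Ro.from_quat(o['tool_rot']).as_matrix();print(o['eef_pos'],o['joint_pos'],R.round(3))
o,c,M=wrist('w3')
cv2.imwrite('pics/w3.png',c['frame'][...,::-1])
# planar kinematics fit
from scipy.optimize import least_squares
D=[(.4995,.2304,.2414,.0037,0),(.441,.3739,.1057,.2070,0),(.6048,.0874,.5398,.0657,0),(.5024,.3474,.2387,.3008,0)]
def fk(p,j2,j3):
    r0,a,b,b2,z0=p;f=j2-j3
    return r0+a*np.sin(j2)+b*np.cos(f)+b2*np.sin(f), z0+a*np.cos(j2)-b*np.sin(f)+b2*np.cos(f)
res=lambda p:np.concatenate([np.subtract(fk(p,d[2],d[3]),d[:2]) for d in D])
s=least_squares(res,[0,.35,.35,0,0]);print(s.x.round(4),s.fun.round(4))
E
```

```text
[0.41157641 0.30343469 0.20256026] [ 0.93813789  0.06121859 -0.45022548  0.74460144 -0.52645896  0.99134645] [[-0.814  0.139  0.563]
 [ 0.113  0.99  -0.081]
 [-0.569 -0.003 -0.822]]
[ 0.0006  0.4779  0.3922  0.0195 -0.1606] [ 0.0011 -0.0003 -0.0018 -0.0002 -0.0007  0.0003  0.0014  0.0002]
```

Request:
send_rows(steps="1 0 0 0 0.012 0.087 0;1 0.012 -0.001 -0.02 0 0 0;1 0.012 -0.001 -0.022 0 0 0;1 0.015 -0.002 -0.03 0 0 0;1 0.012 -0.001 -0.02 0 0 0")

```text
clock: 7.85
eef_pos: [0.4647, 0.2981, 0.1094]
tool_rot: [0.068, 0.964, -0.019, 0.256]
ft_force: [-0.6, -0.2, -0.5]
grip_width: 0.0855
grasp_force: 0.0
```

```bash
python3 - <<'E'
from h import *
from workcell import *
o=get_obs();R=Ro.from_quat(o['tool_rot']).as_matrix();print(o['eef_pos'],o['joint_pos'],R.round(3),o['ft_force'])
o,c,M=wrist('w4');np.savez('scene2.npz',**camera('scene'))
cv2.imwrite('pics/w4.png',np.hstack([c['frame'],cv2.resize(np.load('scene2.npz')['frame'][130:290,200:370],(288,271)).repeat(1,0) if 0 else c['frame'][:, :0]])[...,::-1])
E
python3 m.py w3 w4 scene2|grep -E '==|handle|bowl'
```

```text
[0.46472798 0.29808261 0.10938208] [ 0.79149668  0.23813989 -0.4787447   0.52694118 -0.41052243  0.86283608] [[-0.86   0.14   0.491]
 [ 0.121  0.99  -0.071]
 [-0.496 -0.002 -0.868]] [-0.64512193 -0.17108623 -0.50621387]
== w3
handle 1114 [0.4474 0.3002 0.1207] [-0.364  0.038  0.931] [0.0285281  0.00483673 0.00281945] yaw -5.920508459804057 maxz 0.1489430494241453 at z.116 [0.4492 0.3    0.116 ]
bowl 1370 ((533.201171875, 291.48724365234375), (78.07799530029297, 79.36710357666016), 84.25311279296875) [0.01265807 0.04391684]
== w4
handle 15513 [0.4355 0.3077 0.1452] [0.104 0.987 0.121] [0.03670968 0.02524098 0.00622935] yaw -96.03026183466186 maxz 0.1698048714646002 at z.116 [0.4104 0.0697 0.116 ]
bowl 2714 ((533.2898559570312, 291.4235534667969), (78.07978057861328, 80.0495376586914), 84.1686782836914) [0.01267777 0.04383284]
== scene2
handle 344 [0.456  0.3062 0.1274] [-0.217  0.77   0.6  ] [0.03497711 0.03293333 0.0061268 ] yaw -74.29743284505825 maxz 0.16935610361738032 at z.116 [0.4601 0.2915 0.116 ]
bowl 88 ((536.2774658203125, 293.7415771484375), (80.08258819580078, 79.09242248535156), 85.65444946289062) [0.01314016 0.04397458]
```

View pics/w4.png

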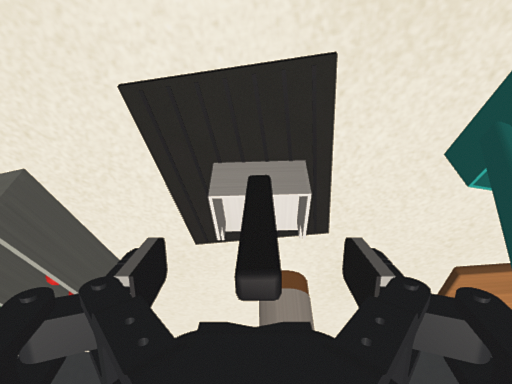

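The handle sits centred between the open pads at (258,240). Closing.

Request:
send_rows(steps="1 0 0 -0.009 0 0 0;-1 0 0 0 0 0 0;-1 0 0 0 0 0 0;-1 0 0 0 0 0 0;-1 0 0 0 0 0 0")

```text
clock: 8.37
eef_pos: [0.4616, 0.2983, 0.1012]
tool_rot: [0.066, 0.964, -0.019, 0.256]
ft_force: [0.0, 0.8, 0.7]
grip_width: 0.0386
grasp_force: 0.0
```

Request:
send_rows(steps="-1 0 0 0 0 0 0;-1 0 0 0 0 0 0;-1 0 0 0.005 0 0 0;-1 0 0 0.015 0 0 0;-1 0 0 0.02 0 0 0")

```text
clock: 8.78
eef_pos: [0.4586, 0.2958, 0.1375]
tool_rot: [0.065, 0.965, -0.022, 0.252]
ft_force: [0.5, 1.1, -2.4]
grip_width: 0.0172
grasp_force: 58.3
```

```bash
python3 - <<'E'
from h import *
from workcell import *
o=get_obs();R=Ro.from_quat(o['tool_rot']).as_matrix();print(o['eef_pos'],o['joint_pos'],R.round(3),o['ft_force'],o['grip_width'])
np.savez('scene3.npz',**camera('scene'));o,c,M=wrist('w5')
P=cloud(c,M);f=c['frame'].astype(int);g=f.max(-1)
m=(P[...,0]>.45)&(P[...,0]<.65)&(P[...,1]>.2)&(P[...,1]<.38)&(P[...,2]>.04)&(P[...,2]<.11)&(g>110)
q=P[m];print(m.sum(),cv2.minAreaRect((q[:,:2]*1000).astype(np.float32)),np.percentile(q[:,2],[2,50,98]))
# scoop bottom plane
m2=m&(P[...,2]<np.percentile(q[:,2],98))
cv2.imwrite('pics/w5.png',np.hstack([c['frame'][60:300,150:400],cv2.resize(np.load('scene3.npz')['frame'][130:290,200:370],(255,240))])[...,::-1])
E
```

```text
[0.45860421 0.29578022 0.13753999] [ 0.79686843  0.19355332 -0.44337157  0.61851729 -0.41095904  0.86412652] [[-0.864  0.136  0.484]
 [ 0.113  0.991 -0.076]
 [-0.49  -0.011 -0.872]] [ 0.46992647  1.05658942 -2.35197554] 0.017185287599676947
4326 ((527.2809448242188, 289.32501220703125), (78.28353118896484, 110.35951232910156), 83.80872344970703) [0.04735557 0.06189464 0.08641779]
```

View pics/w5.png

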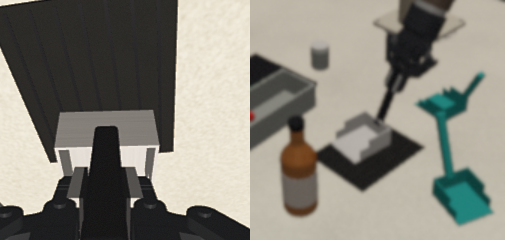

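Request:
send_rows(steps="-1 0 0 0.03 0 0 0;-1 0 0 0.03 0 0 0;-1 0.003 -0.02 0.02 0 0 0;-1 0.004 -0.03 0.012 0 0 0.08;-1 0.004 -0.03 0 0 0 0.08")

```text
clock: 9.3
eef_pos: [0.4731, 0.219, 0.2344]
tool_rot: [-0.015, 0.966, 0.002, 0.258]
ft_force: [0.8, 0.0, -1.5]
grip_width: 0.0171
grasp_force: 59.2
```

Request:
send_rows(steps="-1 0.004 -0.03 0 0 0 0.075;-1 0.004 -0.03 0 -0.009 0.086 0;-1 0.004 -0.03 0 -0.009 0.086 0;-1 0.004 -0.03 0 -0.009 0.086 0;-1 0.004 -0.03 0 0 0 0")

```text
clock: 9.72
eef_pos: [0.4936, 0.0658, 0.2315]
tool_rot: [-0.05, 0.991, 0.003, 0.127]
ft_force: [1.1, 0.4, -1.1]
grip_width: 0.0171
grasp_force: 59.0
```

Request:
send_rows(steps="-1 0.002 -0.015 0 0 0 0;-1 0.002 -0.01 0 0 0 0;-1 0 0 0 0 0 0;-1 0 0 0 0 0 0;-1 0 0 0 0 0 0")

```text
clock: 10.13
eef_pos: [0.4951, 0.0433, 0.231]
tool_rot: [-0.051, 0.99, 0.003, 0.128]
ft_force: [-0.6, 0.2, -1.3]
grip_width: 0.0173
grasp_force: 59.2
```

```bash
cat > st.py <<'E'
from h import *
from workcell import *
def st():
    o=get_obs();R=Ro.from_quat(o['tool_rot']).as_matrix();e=o['eef_pos']
    W=np.array([.589,.0467]);u=np.array([.9948,.1019]);v=np.array([-.1019,.9948])
    hd=np.degrees(np.arctan2(-R[0,1],R[1,1]));tilt=np.degrees(np.arctan2(np.hypot(R[0,2],R[1,2])*np.sign(R[0,2]*np.cos(np.radians(hd))+R[1,2]*np.sin(np.radians(hd))),-R[2,2]))
    h=np.array([np.cos(np.radians(hd)),np.sin(np.radians(hd))]);P=np.radians(29.5-tilt)
    l=e[:2]+h*(.125*np.cos(P)-.097*np.sin(P));z=e[2]-.125*np.sin(P)-.097*np.cos(P)
    d=l-W
    print('t',o['clock'],'tcp',e.round(4),'hd %.2f P(lipdown) %.2f roll %.2f'%(hd,np.degrees(P),np.degrees(np.arcsin(R[2,1]))),'LIP well x,y,zabs',(d@u).round(4),(d@v).round(4),z.round(4),'lip world',l.round(4),'F',o['ft_force'].round(1),'grip',round(o['grip_width'],4),o['joint_pos'].round(2))
st() if __name__=='__main__' else 0
E
python3 st.py; python3 - <<'E'
from h import *
from workcell import *
c=camera('scene');np.savez('scene4.npz',**c);t=camera('top');np.savez('top4.npz',**t)
a=cv2.resize(c['frame'][110:260,140:300],(400,375));b=cv2.resize(t['frame'][100:220,250:378],(400,375))
cv2.imwrite('pics/s4.png',np.hstack([a,b])[...,::-1])
E
```

```text
t 10.1333 tcp [0.4951 0.0433 0.231 ] hd 5.79 P(lipdown) 14.79 roll -0.38 LIP well x,y,zabs 0.0023 0.0061 0.1054 lip world [0.5907 0.053 ] F [-0.6  0.2 -1.3] grip 0.0173 [ 0.09  0.04 -0.27  1.01 -0.   -0.01]
```

View pics/s4.png

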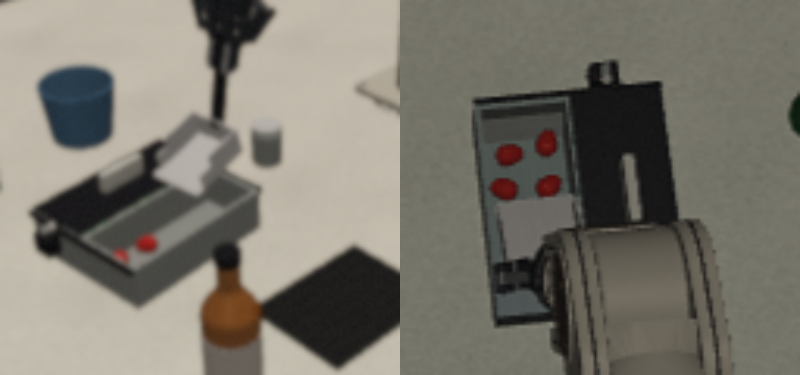

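The scoop hangs over the near half of the well (left panel, (195,160)), with all four berries beyond its lip. I check lateral fit from the clouds.

```bash
python3 - <<'E'
from h import *
W=np.array([.589,.0467]);u=np.array([.9948,.1019]);v=np.array([-.1019,.9948])
for n in('top4','scene4'):
    c,M=grab(n);P=cloud(c,M);g=c['frame'].max(-1)
    d=P[...,:2]-W;x=d@u;y=d@v;z=P[...,2]
    m=(x>-.045)&(x<.03)&(abs(y)<.08)&(z>.085)&(z<.16)&(g>100)
    print(n,'scoop',m.sum(),np.percentile(y[m],[1,99]).round(4),'lip x',np.percentile(x[m],99).round(4),np.percentile(z[m],[1,50]).round(3))
    for a,b in((.03,.1),(-.1,-.05)):
        m=(x>a)&(x<b)&(abs(z-.06)<.012)&(abs(y)<.07)
        print(' wall tops y: +',np.percentile(y[m&(y>.03)],[3,97]).round(4) if (m&(y>.03)).any() else '','-',np.percentile(y[m&(y<-.03)],[3,97]).round(4) if (m&(y<-.03)).any() else '')
    m=(abs(y)<.03)&(x>.05)&(x<.14)&(abs(z-.06)<.01);print(' far wall x',np.percentile(x[m],[3,97]).round(4))
    m=(y>.06)&(y<.2)&(x>-.05)&(x<.1)&(abs(z)<.02);print(' table',np.median(z[m]))
for n in('w1','w2'):
    c,M=grab(n);P=cloud(c,M);d=P[...,:2]-W;x=d@u;y=d@v;z=P[...,2]
    m=(x>-.1)&(x<.09)&(abs(z-.06)<.006)&(y>.03)&(y<.08);print(n,'+wall',np.percentile(y[m],[3,97]).round(4))
    m=(abs(y)<.03)&(x>-.14)&(x<-.09)&(abs(z-.06)<.006);print('near wall',np.percentile(x[m],[3,97]).round(4) if m.any() else '')
    m=(abs(y)<.04)&(x>.09)&(x<.14)&(abs(z-.06)<.006);print('far wall',np.percentile(x[m],[3,97]).round(4) if m.any() else '')
    m=(abs(y)<.03)&(x>-.08)&(x<.0)&(z<.03);print('floor',np.median(z[m]).round(4) if m.any() else '')
E
```

```text
top4 scoop 276 [-0.0286  0.045 ] lip x 0.0017 [0.103 0.112]
 wall tops y: + [0.0486 0.0546] - [-0.0689 -0.0415]
 wall tops y: + [0.049  0.0547] - 
 far wall x [0.1133 0.126 ]
 table -0.0003162281059619909
scene4 scoop 367 [-0.0329  0.0481] lip x 0.0045 [0.102 0.115]
 wall tops y: + [0.0473 0.0559] - [-0.0677 -0.0401]
 wall tops y: + [0.0401 0.0554] - 
 far wall x [0.1155 0.1296]
 table -0.001730896557784023
w1 +wall [0.0454 0.0511]
near wall [-0.1132 -0.1033]
far wall 
floor 0.0053
w2 +wall [0.0456 0.0518]
near wall [-0.1125 -0.1012]
far wall [0.1136 0.1257]
floor 0.0054
```

Request:
send_rows(steps="-1 0 -0.005 0 0 0 0;-1 0 0 -0.03 0 0 0;-1 0 0 -0.03 0 0 0;-1 0 0 -0.024 0 0 0;-1 0 0 -0.01 0 0 0")

```text
clock: 10.65
eef_pos: [0.4927, 0.0376, 0.1338]
tool_rot: [-0.051, 0.991, 0.003, 0.125]
ft_force: [-1.2, 0.3, -3.2]
grip_width: 0.017
grasp_force: 59.0
```

```bash
sed -i 's/\[.589,.0467\]/[.595,.0473]/' st.py; python3 st.py
```

```text
t 10.65 tcp [0.4927 0.0376 0.1338] hd 5.79 P(lipdown) 15.09 roll -0.41 LIP well x,y,zabs -0.0074 0.0007 0.0075 lip world [0.5876 0.0472] F [-1.2  0.3 -3.2] grip 0.017 [ 0.08  0.12 -0.45  0.75 -0.   -0.03]
```

Request:
send_rows(steps="-1 0.012 0.0012 0 0 0 0;-1 0.012 0.0012 -0.001 0 0 0;-1 0.0044 0.0004 -0.005 0.005 -0.048 0;-1 0.0044 0.0004 -0.005 0.005 -0.048 0;-1 0.0044 0.0004 -0.005 0.005 -0.048 0")

```text
clock: 11.07
eef_pos: [0.5334, 0.0415, 0.1216]
tool_rot: [-0.05, 0.978, 0.007, 0.201]
ft_force: [-0.5, 0.7, -1.8]
grip_width: 0.0178
grasp_force: 59.0
```

```bash
python3 st.py
```

```text
t 11.0667 tcp [0.5334 0.0415 0.1216] hd 5.74 P(lipdown) 6.30 roll -0.38 LIP well x,y,zabs 0.0517 0.0003 0.0115 lip world [0.6464 0.0529] F [-0.5  0.7 -1.8] grip 0.0178 [ 0.08  0.13 -0.54  0.5   0.   -0.02]
```

Request:
send_rows(steps="-1 0 0 -0.002 0 0 0;-1 0 0 0 0 0 0;-1 0 0 0 0 0 0;-1 0 0 0 0 0 0;-1 0 0 0 0 0 0")

```text
clock: 11.48
eef_pos: [0.5336, 0.0411, 0.1202]
tool_rot: [-0.049, 0.979, 0.007, 0.2]
ft_force: [0.1, 0.3, -1.8]
grip_width: 0.0172
grasp_force: 59.2
```

```bash
python3 st.py; python3 - <<'E'
from h import *
from workcell import *
c=camera('scene');t=camera('top')
a=cv2.resize(c['frame'][160:240,145:250],(400,305));b=cv2.resize(t['frame'][120:210,265:350],(323,342))
cv2.imwrite('pics/s5.png',np.hstack([a,b[:305]])[...,::-1])
E
```

```text
t 11.4833 tcp [0.5336 0.0411 0.1202] hd 5.67 P(lipdown) 6.40 roll -0.38 LIP well x,y,zabs 0.0517 -0.0003 0.0099 lip world [0.6465 0.0523] F [ 0.1  0.3 -1.8] grip 0.0172 [ 0.07  0.13 -0.54  0.5   0.   -0.02]
```

View pics/s5.png

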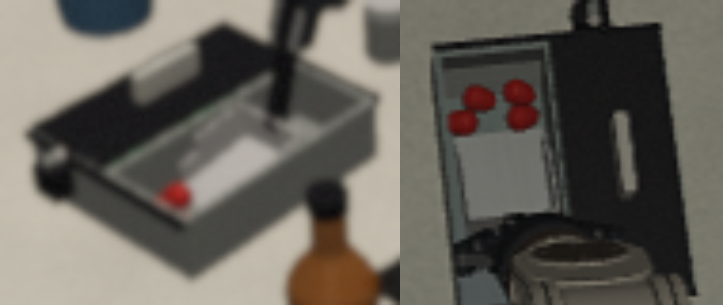

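The berries sit just ahead of the lip (right panel, y 95–120). Lower the lip to contact.

Request:
send_rows(steps="-1 0 0 -0.002 0 0 0;-1 0 0 -0.002 0 0 0;-1 0 0 0 0 0 0;-1 0 0 0 0 0 0;-1 0 0 0 0 0 0")

```text
clock: 12.0
eef_pos: [0.534, 0.041, 0.1165]
tool_rot: [-0.049, 0.978, 0.007, 0.201]
ft_force: [-0.5, -0.5, 2.0]
grip_width: 0.0172
grasp_force: 59.7
```

```bash
python3 st.py
```

```text
t 12.0 tcp [0.534  0.041  0.1165] hd 5.65 P(lipdown) 6.29 roll -0.37 LIP well x,y,zabs 0.0523 -0.0004 0.0064 lip world [0.6471 0.0522] F [-0.5 -0.5  2. ] grip 0.0172 [ 0.07  0.14 -0.55  0.48  0.   -0.02]
```

Request:
send_rows(steps="-1 0.005 0.0005 -0.0018 0.0014 -0.014 0;-1 0.005 0.0005 -0.0018 0.0014 -0.014 0;-1 0.005 0.0005 -0.0018 0.0014 -0.014 0;-1 0.005 0.0005 -0.0018 0.0014 -0.014 0;-1 0.005 0.0005 -0.0018 0.0014 -0.014 0")

```text
clock: 12.42
eef_pos: [0.559, 0.0434, 0.1079]
tool_rot: [-0.048, 0.971, 0.008, 0.236]
ft_force: [-4.7, -0.8, 7.6]
grip_width: 0.0172
grasp_force: 60.4
```

```bash
python3 st.py; python3 - <<'E'
from h import *
from workcell import *
c=camera('scene');t=camera('top')
for n,f in(('s',c),('t',t)):
    hsv=cv2.cvtColor(f['frame'],cv2.COLOR_RGB2HSV).astype(int);P=cloud(f)
    r=((hsv[...,0]<6)|(hsv[...,0]>174))&(hsv[...,1]>150)&(hsv[...,2]>60)
    k,L,s,_=cv2.connectedComponentsWithStats(r.astype(np.uint8))
    W=np.array([.595,.0473]);u=np.array([.9948,.1019]);v=np.array([-.1019,.9948])
    for i in range(1,k):
        if s[i,4]>5:
            m=np.nanmedian(P[L==i],0);d=m[:2]-W;print(n,s[i],'well',(d@u).round(3),(d@v).round(3),m[2].round(3))
E
```

```text
t 12.4167 tcp [0.559  0.0434 0.1079] hd 5.61 P(lipdown) 2.21 roll -0.38 LIP well x,y,zabs 0.085 -0.0007 0.0062 lip world [0.6796 0.0552] F [-4.7 -0.8  7.6] grip 0.0172 [ 0.07  0.17 -0.58  0.35  0.   -0.02]
s [186 209   5   4  15] well 0.073 -0.02 0.029
t [277 137  24  14 153] well 0.083 -0.004 0.033
```

Request:
send_rows(steps="-1 0 0 -0.002 0.0053 -0.052 0;-1 0 0 -0.002 0.0053 -0.052 0;-1 0.0006 0 -0.002 0.0053 -0.052 0;-1 0.0006 0 -0.002 0.0045 -0.044 0;-1 0 0 0 0 0 0")

```text
clock: 12.93
eef_pos: [0.5569, 0.0433, 0.0967]
tool_rot: [-0.047, 0.943, 0.013, 0.329]
ft_force: [0.9, 0.6, -0.8]
grip_width: 0.0175
grasp_force: 59.1
```

```bash
cat > red.py <<'E'
from h import *
from workcell import *
c=camera('scene');t=camera('top')
for n,f in(('s',c),('t',t)):
    hsv=cv2.cvtColor(f['frame'],cv2.COLOR_RGB2HSV).astype(int);P=cloud(f)
    r=((hsv[...,0]<6)|(hsv[...,0]>174))&(hsv[...,1]>150)&(hsv[...,2]>60)
    k,L,s,_=cv2.connectedComponentsWithStats(r.astype(np.uint8))
    W=np.array([.595,.0473]);u=np.array([.9948,.1019]);v=np.array([-.1019,.9948])
    for i in range(1,k):
        if s[i,4]>5:
            m=np.nanmedian(P[L==i],0);d=m[:2]-W;print(n,s[i],'well',(d@u).round(3),(d@v).round(3),m[2].round(3))
np.savez('top_l.npz',**t);np.savez('scene_l.npz',**c)
E
python3 st.py; python3 red.py
```

```text
t 12.9333 tcp [0.5569 0.0433 0.0967] hd 5.56 P(lipdown) -9.00 roll -0.32 LIP well x,y,zabs 0.1003 -0.0008 0.0204 lip world [0.6949 0.0567] F [ 0.9  0.6 -0.8] grip 0.0175 [ 0.07  0.15 -0.8  -0.06  0.01 -0.02]
s [185 206   8   7  38] well 0.07 -0.018 0.035
t [277 137  13   9  74] well 0.09 0.02 0.044
t [292 140  10  14  80] well 0.071 -0.022 0.037
```

Request:
send_rows(steps="-1 0 0 0.008 0.0036 -0.035 0;-1 0 0 0.01 0.0036 -0.035 0;-1 0 0 0.012 0.003 -0.03 0;-1 -0.001 0 0.015 0.003 -0.03 0;-1 -0.001 0 0.02 0 0 0")

```text
clock: 13.45
eef_pos: [0.5542, 0.0433, 0.1605]
tool_rot: [-0.045, 0.92, 0.016, 0.388]
ft_force: [0.2, 0.1, -2.6]
grip_width: 0.017
grasp_force: 59.0
```

```bash
python3 st.py; python3 red.py
```

```text
t 13.45 tcp [0.5542 0.0433 0.1605] hd 5.53 P(lipdown) -16.18 roll -0.29 LIP well x,y,zabs 0.1061 -0.0007 0.1022 lip world [0.7006 0.0574] F [ 0.2  0.1 -2.6] grip 0.017 [ 0.07  0.01 -0.85 -0.08  0.02 -0.02]
s [183 185  16  10  89] well 0.063 -0.016 0.108
t [291 133  13  12  92] well 0.071 -0.014 0.119
t [283 140   6   9  45] well 0.058 0.025 0.117
t [298 146   7   9  46] well 0.035 -0.025 0.111
```

Request:
send_rows(steps="-1 0 0 0.015 0 0 0;-1 0 0 0.025 0 0 0;-1 0 0 0.025 0 0 -0.03;-1 -0.001 -0.005 0.02 0 0 -0.06;-1 -0.001 -0.008 0.01 0 0 -0.09")

```text
clock: 13.97
eef_pos: [0.5565, 0.0299, 0.2623]
tool_rot: [0.04, 0.918, -0.019, 0.393]
ft_force: [1.6, 0.6, -2.0]
grip_width: 0.0168
grasp_force: 59.0
```

Request:
send_rows(steps="-1 -0.001 -0.011 0 0 0 -0.11;-1 -0.001 -0.011 0 0 0 -0.11;-1 -0.001 -0.011 0 0 0 -0.11;-1 -0.001 -0.011 0 0 0 -0.11;-1 -0.001 -0.011 0 0 0 -0.11")

```text
clock: 14.38
eef_pos: [0.5497, -0.0244, 0.258]
tool_rot: [0.287, 0.874, -0.125, 0.371]
ft_force: [0.1, -0.0, -3.4]
grip_width: 0.0172
grasp_force: 59.1
```

```bash
python3 st.py; python3 red.py
```

```text
t 14.3833 tcp [ 0.5497 -0.0244  0.258 ] hd -36.51 P(lipdown) -16.55 roll -0.29 LIP well x,y,zabs 0.0566 -0.166 0.2006 lip world [ 0.6682 -0.1121] F [ 0.1 -0.  -3.4] grip 0.0172 [ 0.28 -0.03 -0.52  0.51 -0.61  0.73]
s [170 143  15   4  39] well -0.007 -0.128 0.2
t [329 138  13  15 106] well 0.014 -0.115 0.202
t [339 143  13  16 104] well -0.003 -0.139 0.203
```

Request:
send_rows(steps="-1 -0.001 -0.01 -0.006 0 0 -0.11;-1 -0.001 -0.01 -0.006 0 0 -0.11;-1 -0.001 -0.01 -0.006 0 0 -0.11;-1 -0.001 -0.01 -0.006 0 0 -0.11;-1 -0.001 -0.01 -0.006 0 0 -0.11")

```text
clock: 14.9
eef_pos: [0.5451, -0.074, 0.2275]
tool_rot: [0.514, 0.764, -0.22, 0.322]
ft_force: [0.4, 0.9, -2.6]
grip_width: 0.017
grasp_force: 59.4
```

Request:
send_rows(steps="-1 -0.001 -0.01 -0.006 0 0 -0.11;-1 -0.001 -0.01 -0.006 0 0 -0.11;-1 -0.001 -0.01 -0.006 0 0 -0.11;-1 -0.001 -0.01 -0.006 0 0 -0.11;-1 -0.001 -0.01 0 0 0 -0.11")

```text
clock: 15.32
eef_pos: [0.54, -0.1239, 0.2019]
tool_rot: [0.702, 0.596, -0.3, 0.249]
ft_force: [1.3, 0.4, -2.7]
grip_width: 0.0172
grasp_force: 59.3
```

Request:
send_rows(steps="-1 0 0 0 0 0 0;-1 0 0 0 0 0 0;-1 0 0 0 0 0 0;-1 0 0 0 0 0 0;-1 0 0 0 0 0 0")

```text
clock: 15.73
eef_pos: [0.5397, -0.1238, 0.2051]
tool_rot: [0.701, 0.597, -0.299, 0.252]
ft_force: [-1.0, -0.4, -2.7]
grip_width: 0.0172
grasp_force: 59.6
```

```bash
python3 st.py; python3 red.py
```

```text
t 15.7333 tcp [ 0.5397 -0.1238  0.2051] hd -99.21 P(lipdown) -16.51 roll -0.23 LIP well x,y,zabs -0.1107 -0.307 0.1476 lip world [ 0.5161 -0.2693] F [-1.  -0.4 -2.7] grip 0.0172 [ 0.16  0.54  0.12  1.47 -0.75  2.01]
s [178 137   5   3  11] well -0.096 -0.24 0.151
t [380 171   7   9  51] well -0.078 -0.254 0.152
t [372 172   7   9  52] well -0.078 -0.231 0.146
t [371 181  15   9  98] well -0.11 -0.238 0.15
```

Request:
send_rows(steps="-1 -0.0012 -0.0077 0.007 0.1165 -0.019 0;-1 -0.0016 -0.0096 0.006 0.1165 -0.019 0;-1 -0.0019 -0.0114 0.005 0.1165 -0.019 0;-1 -0.0021 -0.013 0.0132 0.1165 -0.019 0;-1 -0.0023 -0.0144 0.0116 0.1165 -0.019 0")

```text
clock: 16.25
eef_pos: [0.5309, -0.18, 0.2495]
tool_rot: [0.756, 0.646, -0.08, 0.067]
ft_force: [0.2, -0.1, -2.4]
grip_width: 0.0171
grasp_force: 59.6
```

```bash
python3 st.py
```

```text
t 16.25 tcp [ 0.5309 -0.18    0.2495] hd -98.94 P(lipdown) 17.50 roll -0.07 LIP well x,y,zabs -0.1099 -0.3067 0.1194 lip world [ 0.5169 -0.269 ] F [ 0.2 -0.1 -2.4] grip 0.0171 [-0.21  0.34  0.17  1.39 -0.21  1.51]
```

Right on track; continue the tip.

Request:
send_rows(steps="-1 -0.0025 -0.0157 0.0077 0.1165 -0.019 0;-1 -0.0027 -0.0168 0.0058 0.1165 -0.019 0;-1 -0.0028 -0.0175 0.0048 0.1165 -0.019 0;-1 -0.0029 -0.0181 0.0036 0.1165 -0.019 0;-1 -0.003 -0.0184 0.0015 0.1165 -0.019 0")

```text
clock: 16.67
eef_pos: [0.5169, -0.2683, 0.2739]
tool_rot: [0.746, 0.639, 0.143, -0.121]
ft_force: [0.7, 0.2, -1.7]
grip_width: 0.017
grasp_force: 59.6
```

Request:
send_rows(steps="-1 -0.003 -0.0184 -0.001 0.1165 -0.019 0;-1 -0.003 -0.018 -0.003 0.1165 -0.019 0;-1 0 0 0 0 0 0;-1 0 0 0 0 0 0;-1 0 0 0 0 0 0")

```text
clock: 17.08
eef_pos: [0.5108, -0.3038, 0.2659]
tool_rot: [0.725, 0.619, 0.228, -0.197]
ft_force: [0.4, 0.2, -0.7]
grip_width: 0.0172
grasp_force: 59.6
```

```bash
python3 st.py;python3 red.py
```

```text
t 17.0833 tcp [ 0.5108 -0.3038  0.2659] hd -98.97 P(lipdown) 64.55 roll -0.17 LIP well x,y,zabs -0.1108 -0.3079 0.1114 lip world [ 0.5161 -0.2703] F [ 0.4  0.2 -0.7] grip 0.0172 [-0.78  0.72  0.7   1.93  0.48  0.85]
t [389 187   6   9  25] well -0.11 -0.311 0.023
t [389 196   5   6  16] well -0.134 -0.307 0.025
t [402 197   8   7  45] well -0.143 -0.354 0.023
```

Request:
send_rows(steps="-1 0 0 0 0 0 0;-1 0 0 0 0 0 0;-1 0 0 0.015 0 0 0;-1 0 0 0.03 0 0 0;-1 0 0.005 0.03 0 0 0")

```text
clock: 17.6
eef_pos: [0.5106, -0.2974, 0.3433]
tool_rot: [0.725, 0.62, 0.228, -0.197]
ft_force: [0.5, -0.3, -1.1]
grip_width: 0.0171
grasp_force: 59.7
```

Request:
send_rows(steps="-1 0.003 0.018 0.005 -0.11 0.018 0;-1 0.003 0.018 0.005 -0.11 0.018 0;-1 0.003 0.018 0 -0.11 0.018 0;-1 0.003 0.018 0 -0.11 0.018 0;-1 0.003 0.018 0 -0.11 0.018 0")

```text
clock: 18.02
eef_pos: [0.5259, -0.2069, 0.3552]
tool_rot: [0.761, 0.649, 0.019, -0.015]
ft_force: [0.9, -0.5, -1.3]
grip_width: 0.0171
grasp_force: 59.6
```

Request:
send_rows(steps="-1 0.003 0.018 0 -0.11 0.018 0;-1 0.003 0.018 0 -0.11 0.018 0;-1 0.003 0.018 0 -0.11 0.018 0;-1 0.003 0.018 0 -0.11 0.018 0;-1 0.003 0.018 0 -0.11 0.018 0")

```text
clock: 18.43
eef_pos: [0.5406, -0.1161, 0.3553]
tool_rot: [0.737, 0.628, -0.19, 0.163]
ft_force: [0.4, -0.7, -2.3]
grip_width: 0.0173
grasp_force: 59.6
```

```bash
python3 st.py;python3 red.py; python3 - <<'E'
from h import *
t=np.load('top_l.npz')['frame'];s=np.load('scene_l.npz')['frame']
cv2.imwrite('pics/pour.png',np.hstack([cv2.resize(t[160:225,360:440],(400,325),interpolation=3),cv2.resize(s[110:235,110:264],(400,325),interpolation=3)])[...,::-1])
c,M=grab('top0');P=cloud(c,M);g=c['frame'].max(-1)
m=(P[...,0]>.42)&(P[...,0]<.7)&(P[...,1]>.19)&(P[...,1]<.36)&(P[...,2]<.012)&(P[...,2]>-.005)&(g<70)
k,L,st_,_=cv2.connectedComponentsWithStats(m.astype(np.uint8));i=1+st_[1:,4].argmax()
print('mat',cv2.minAreaRect((P[L==i][:,:2]*1000).astype(np.float32)),np.percentile(P[L==i],[1,99],0).round(3))
E
```

```text
t 18.4333 tcp [ 0.5406 -0.1161  0.3553] hd -99.11 P(lipdown) 0.56 roll 0.11 LIP well x,y,zabs -0.1028 -0.2768 0.2571 lip world [ 0.5209 -0.2386] F [ 0.4 -0.7 -2.3] grip 0.0173 [ 0.05  0.38  0.42  1.72 -0.49  1.81]
t [389 187   7   9  47] well -0.109 -0.316 0.023
t [401 187   8   8  44] well -0.114 -0.355 0.024
t [389 196   5   6  16] well -0.134 -0.306 0.026
t [402 196   8   8  50] well -0.141 -0.353 0.023
mat ((512.7861328125, 285.3995666503906), (185.8200225830078, 148.1177215576172), 0.3594244718551636) [[ 0.421  0.211 -0.004]
 [ 0.604  0.358  0.011]]
```

Request:
send_rows(steps="-1 -0.005 0.02 0 0 0 0.08;-1 -0.0055 0.03 -0.005 0 0 0.114;-1 -0.0055 0.03 -0.005 0 0 0.114;-1 -0.0055 0.03 -0.005 0 0 0.114;-1 -0.0055 0.03 -0.01 0 0 0.114")

```text
clock: 18.95
eef_pos: [0.5132, 0.0235, 0.3287]
tool_rot: [0.543, 0.802, -0.139, 0.205]
ft_force: [0.9, 0.5, -1.6]
grip_width: 0.0174
grasp_force: 59.8
```

Request:
send_rows(steps="-1 -0.0055 0.03 -0.01 0 0 0.114;-1 -0.0055 0.03 -0.01 0 0 0.114;-1 -0.0055 0.03 -0.01 0 0 0.114;-1 -0.0055 0.03 -0.01 0 0 0.114;-1 -0.0055 0.03 -0.01 0 0 0.114")

```text
clock: 19.37
eef_pos: [0.4849, 0.1732, 0.2777]
tool_rot: [0.295, 0.923, -0.077, 0.236]
ft_force: [0.4, -0.5, -0.8]
grip_width: 0.0172
grasp_force: 59.8
```

Request:
send_rows(steps="-1 -0.0055 0.03 -0.01 0 0 0.114;-1 -0.0055 0.03 -0.01 0 0 0.114;-1 -0.0055 0.03 -0.01 0 0 0.114;-1 -0.006 0.03 -0.01 0 0 0.114;-1 0 0.004 -0.01 0 0 0.035")

```text
clock: 19.78
eef_pos: [0.4621, 0.2993, 0.2281]
tool_rot: [0.061, 0.967, -0.016, 0.248]
ft_force: [0.8, -0.1, -1.9]
grip_width: 0.0172
grasp_force: 59.8
```

Request:
send_rows(steps="-1 0 0 0 0 0 0;-1 0 0 0 0 0 0;-1 0 0 0 0 0 0;-1 0 0 0 0 0 0;-1 0 0 0 0 0 0")

```text
clock: 20.2
eef_pos: [0.4646, 0.2952, 0.2278]
tool_rot: [0.066, 0.966, -0.019, 0.248]
ft_force: [-0.0, 0.1, -1.4]
grip_width: 0.017
grasp_force: 59.8
```

```bash
python3 st.py
```

```text
t 20.2 tcp [0.4646 0.2952 0.2278] hd -7.83 P(lipdown) 0.65 roll -0.24 LIP well x,y,zabs 0.0159 0.2306 0.1294 lip world [0.5873 0.2784] F [-0.   0.1 -1.4] grip 0.017 [ 0.78  0.11 -0.28  0.86 -0.4   0.85]
```

Request:
send_rows(steps="-1 -0.004 0 -0.03 0 -0.01 0;-1 -0.004 0 -0.035 0 0 0;-1 0 0 -0.03 0 0 0;-1 0 0 -0.015 0 0 0;-1 0 0 -0.008 0 0 0")

```text
clock: 20.62
eef_pos: [0.4548, 0.2937, 0.1058]
tool_rot: [0.065, 0.966, -0.021, 0.251]
ft_force: [-1.3, -0.3, -2.2]
grip_width: 0.0172
grasp_force: 59.6
```

Request:
send_rows(steps="-1 0 0 -0.004 0 0 0;-1 0 0 -0.002 0 0 0;-1 0 0 0 0 0 0;-1 0 0 0 0 0 0;-1 0 0 0 0 0 0")

```text
clock: 21.03
eef_pos: [0.4568, 0.2963, 0.104]
tool_rot: [0.065, 0.965, -0.018, 0.253]
ft_force: [-0.4, 0.0, -1.6]
grip_width: 0.0174
grasp_force: 59.8
```

```bash
python3 st.py
```

```text
t 21.0333 tcp [0.4568 0.2963 0.104 ] hd -7.75 P(lipdown) 0.07 roll -0.12 LIP well x,y,zabs 0.0092 0.2324 0.0069 lip world [0.5805 0.2794] F [-0.4  0.  -1.6] grip 0.0174 [ 0.8   0.23 -0.5   0.51 -0.41  0.87]
```

Request:
send_rows(steps="-1 0 0 -0.002 0 0 0;-1 0 0 -0.002 0 0 0;-1 0 0 -0.001 0 0 0;-1 0 0 0 0 0 0;-1 0 0 0 0 0 0")

```text
clock: 21.45
eef_pos: [0.4576, 0.2969, 0.1005]
tool_rot: [0.065, 0.965, -0.018, 0.255]
ft_force: [-3.5, -0.1, 7.7]
grip_width: 0.0173
grasp_force: 61.3
```

Request:
send_rows(steps="0 0 0 0 0 0 0;0.4 0 0 0 0 0 0;1 0 0 0 0 0 0;1 0 0 0 0 0 0;1 0 0 0 0 0 0")

```text
clock: 21.87
eef_pos: [0.456, 0.2954, 0.0975]
tool_rot: [0.065, 0.965, -0.019, 0.253]
ft_force: [0.3, -0.2, -0.2]
grip_width: 0.0768
grasp_force: 0.0
```

Request:
send_rows(steps="1 -0.005 0.001 0.009 0 0 0;1 -0.015 0.002 0.026 0 0 0;1 -0.018 0.002 0.03 0 0 0;1 -0.018 0.002 0.03 0 0 0;1 -0.018 0.002 0.03 0 0 0")

```text
clock: 22.28
eef_pos: [0.3811, 0.3039, 0.2236]
tool_rot: [0.065, 0.965, -0.02, 0.252]
ft_force: [-0.0, 0.6, 0.4]
grip_width: 0.0857
grasp_force: 0.0
```

Request:
send_rows(steps="1 0 0 0.01 0 0 0;1 0 0 0 0 0 0;1 0 0 0 0 0 0;1 0 0 0 0 0 0;1 0 0 0 0 0 0")

```text
clock: 22.7
eef_pos: [0.3817, 0.3034, 0.2307]
tool_rot: [0.065, 0.965, -0.021, 0.252]
ft_force: [-0.3, -0.0, -0.3]
grip_width: 0.0854
grasp_force: 0.0
```

```bash
python3 st.py;python3 red.py;python3 m.py top0 top_l scene0 scene_l|grep -E '==|tab|handle|bowl|shaker|jug'
python3 - <<'E'
from h import *
t=np.load('top_l.npz')['frame'];s=np.load('scene_l.npz')['frame']
cv2.imwrite('pics/end.png',np.hstack([cv2.resize(t[100:260,185:435],(400,256),interpolation=3),cv2.resize(s[110:270,110:360],(400,256),interpolation=3)])[...,::-1])
E
```

```text
t 22.7 tcp [0.3817 0.3034 0.2307] hd -7.79 P(lipdown) 0.24 roll -0.43 LIP well x,y,zabs -0.065 0.2471 0.1332 lip world [0.5051 0.2865] F [-0.3 -0.  -0.3] grip 0.0854 [ 0.95  0.02 -0.36  0.93 -0.45  1.02]
t [389 187   7   9  48] well -0.109 -0.314 0.024
t [401 187   8   8  44] well -0.113 -0.355 0.024
t [389 196   5   6  16] well -0.134 -0.307 0.025
t [402 196   8   8  50] well -0.142 -0.353 0.023
== top0
table z -0.0003580575684600795
handle 83 [0.4589 0.3004 0.1188] [-0.477  0.067  0.876] [0.03141774 0.0054031  0.00329628] yaw -8.035950659215354 maxz 0.15113383672684988 at z.116 [0.4604 0.3002 0.116 ]
bowl 31 ((539.6903076171875, 289.9501953125), (68.6203842163086, 86.23989868164062), 83.96759033203125) [0.01238571 0.04799844]
shaker ((354.6724853515625, -29.513835906982422), 22.527616500854492) 0.07085239942693478
jug 221 [ 0.50960801 -0.29230507] 0.057226054548418864 0.09955661046258543
== top_l
table z -0.00015793923406404176
tab 10 [[0.5736, -0.0506, 0.0976], [0.6056, -0.0469, 0.1002], [0.6353, -0.0404, 0.1034]] ((604.5552978515625, -45.8017463684082), (62.31900405883789, 4.6666
[... 1191 characters left out ...]
8
== scene_l
table z -0.0024628025856141544
tab 53 [[0.5778, -0.0516, 0.0932], [0.6072, -0.0427, 0.0971], [0.6381, -0.0361, 0.0999]] ((606.8612060546875, -43.96446228027344), (66.00792694091797, 15.262176513671875), 9.2343168258667)
handle 151 [0.4633 0.3003 0.1044] [-0.431  0.059  0.9  ] [0.02824158 0.00456876 0.00249563] yaw -7.844185423568331 maxz 0.14666610208735764 at z.116 [0.4578 0.301  0.116 ]
bowl 93 ((532.0862426757812, 287.2458801269531), (82.84590911865234, 78.63589477539062), 80.99419403076172) [0.01427214 0.04334992]
shaker ((355.1753845214844, -30.544931411743164), 24.405378341674805) 0.06432656612813548
jug 135 [ 0.51298991 -0.29211063] 0.05753160265980649 0.09422761492652731
```

View pics/end.png

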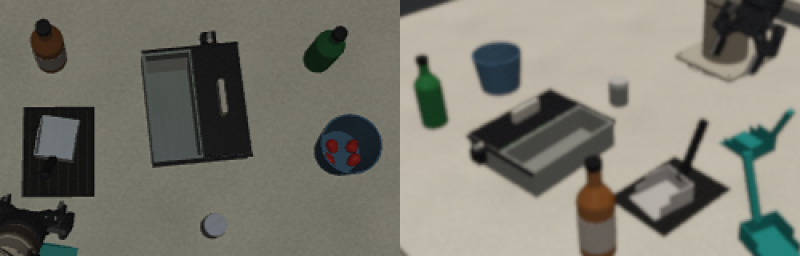

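All four berries lie in the jug (left panel, (345,152)). The scoop stands on the mat (55,138), the cover is fully across, and the bystanders haven't moved.

```bash
python3 -c "
from workcell import *
print(job_done())"
```

```text
the job is handed in; nothing more can be done
None
```

I handed the job in at about 23 s: the cover is at its end stop, all four strawberries are in the blue jug, the scoop stands on the black mat, and the jug, bottles and shaker show no shift in the final camera check.

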